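# Close the grinder's work rest across the wheel gap

### The arm

A 7-joint arm with a two-finger parallel gripper is mounted at the origin on the work surface. World frame = base frame: x ahead of the robot, y to its left, z up, the work surface at z = 0. Lengths are in m, angles in rad, forces in N, time in s.
With the tool pointing down it reaches from about 0.35 to 0.9 m from the base axis. Payload 19.9 kg.
Tool frame: the origin (TCP) lies at the very end of the fingers, on their centre line; the grasp point (between the pads) lies grip_point_offset behind it (grip_point_offset is the distance from the TCP to the grasp point, in m); z points along the fingers, x is the direction in which the jaws open and shut, and the axes are right-handed (so a half turn about z gives the same grasp; the last joint's range is limited). The gripper opens to 94 mm and grips with 3 to 60 N. Pads are 16 mm wide; open, the fingers measure 119 mm over their backs; the gripper's body (75 mm by 177 mm) begins 78 mm behind the grasp point.
Start: joints at [-1.308, 0.417, -0.01, 1.614, 0.005, 1.111, -0.053], TCP at [0.187, 0.596, 0.205] pointing down, gripper open.
Joint ranges: [-2.81, 2.81], [-0.39, 2.02], [-1.27, 1.25], [0.06, 2.57], [-1.19, 4.33], [0.19, 2], [-2.82, 2.82]. Speed limits (rad/s): [1.89, 1.89, 2.39, 2.39, 3.01, 3.01, 3.01].

### API

Orientations are given as a 3x3 rotation matrix whose columns are the frame's x, y, z axes.
In Python, from plant import read_state, get_image, get_calibration, sign_off, grip_point_offset gives the robot as it stands.
- The arm moves only by the tool arm_command, never from a script. Its argument "moves" is a list of rows, each a list of 7 numbers: the shift along the tool's x, y, z in mm, then the turn, a rotation vector about the tool's x, y, z in degrees, then the gripper's target within -1 to 1 (shut at 1, half-way at 0, fully open at -1). A call has 1 to 8 rows; each row shifts and turns the pose as measured when the row begins, along the tool's axes as they then stand; what a row does not reach is not made up. A row lasts 1/10 s, in which the tool goes at most 50 mm and 8.59 degrees, less where a joint would pass 70% of its speed; a pose out of reach is approached as far as the arm can. A call is refused whole if a number of a shift passes 50 or a number of a turn 8.59, either way. A call with a gripper value outside its range is refused whole. The fingers move at their own pace and stop on an object; the grip force is fixed at half the most. Time passes only in rows, so rows that do not move let the fingers close. It gives the time, the measured TCP pose, the force and the opening at its end, in the units of the state.
- read_state(): the state, without advancing time (a new reading comes with each control period).
- get_image(name): name is "scene" or "top" or "wrist"; returns the picture (480x640x3 uint8, red, green, blue); there is no depth.
- get_calibration(name): a dict with "vertical_fov" (degrees; the focal length in pixels is half the picture's height over the tangent of half this angle, whatever the lens; pixels are square), "cx", "cy" (the principal point, pixels), "D" ([k1, k2, p1, p2, k3] as OpenCV has them; the pictures are not rectified), "R" (3x3) and "t" (3): a world point X has camera coordinates R X + t; the wrist camera has in their place "tool_from_camera" (4x4, takes a point from camera to tool coordinates, whose origin is the TCP and whose axes are the tool frame's). Camera axes: x right, y down, z forward; pixel columns grow to the right and rows downward; lengths in m; the calibration is good to about 2 mm. A picture is of the moment at which its call begins: read the wrist's pose just before it. get_calibration takes no time and is no camera call.
- sign_off(): hands the job in, once; it reports no verdict.
The state is a dict: "clock": time; "joint_pos": joint angles; "joint_vel": joint speeds; "effort": joint torques, N m; "ee_pos": TCP position; "tool_rot": TCP orientation; "wrist_force": force on the tool from outside, world axes, zero at the start; "torque": the same for the moment, N m; "gripper_width": finger opening in m.
Only numpy, scipy, OpenCV 4.12 (cv2) and the standard library are available. Lean on these libraries where they do the work, as an engineer would, in place of code of your own. Each camera call takes 0.05 s, during which the arm holds its last target. There are 200 camera calls.

### The job

Slide the aluminium rest bar along its channel, without lifting it out, until it bridges the gap in front of the contact wheel and lies centred, equally far onto both rests. Then fold the hinged steel keeper down so that it lies flat on the bar. Leave the other things on the bench and on the base plate where they are.

Things in the scene. Friction and masses are not known exactly. Their poses are not given: they have to be found in the camera images.
- bar_center (a point): Centre of the loose rest bar: plain aluminium, 190 mm long (its y axis) x 40 mm wide (x) x 20 mm thick (z), about 0.3 to 0.55 kg. At the start it lies in the channel of rest A, its inner end hanging over the gap. Its underside lies 70 mm and its top 90 mm above the bench.
- gap_mid (a point): Fixed point midway between the two rests, 80 mm above the bench: where the bar's centre must come. Its y axis runs along the channels from one rest to the other, its x axis away from the robot towards the contact wheel. The rests stand from 40 to 120 mm to either side of it along y, so the gap is 80 mm.
- station: Fixed steel base plate, 200 (x) x 340 (y) x 12 mm, origin under gap_mid at bench level, axes as gap_mid. It carries the rests and, beyond the gap, a rubber contact wheel 100 mm across and 44 mm wide, axle along y, centre at x = 86 mm, 82 mm above the bench, held by an arm and a grey column 124 mm high.
- rest_a_seat (a point): Centre of the channel floor, 70 mm above the bench, of rest A, where the bar is parked: a fixed steel block 70 (x) x 80 mm (y), 80 mm from gap_mid on its +y or -y side; axes as gap_mid. The channel is 44 mm wide between lips 6 mm high, flared at both ends; 14 mm of the bar stands proud of them. Rest A is clear above its lips.
- rest_b_seat (a point): The same point of rest B, an equal block on the other side of the gap, empty at the start; it alone carries the keeper.
- keeper_hinge (a point): Hinge axis of the keeper (along y), on rest B on the robot's side of the channel: 40 mm towards -x of rest_b_seat, 90 mm above the bench, level with the bar's top. Axes as gap_mid. Two small lugs hold it.
- keeper_tip (a point): Middle of the free edge of the keeper, a steel flap 70 mm long from the hinge, 26 mm wide along y, 5 mm thick, 70 g.
- keeper (a joint): Keeper angle in rad: 0 = lying level on the bar, reaching from the hinge in +x across it; 1.57 = standing straight up; at the start 1.65 to 1.95, leaning back to the robot (stop at 1.98). Lightly stiff hinge (0.016 N m): it stays where left while up, sinks shut by itself below about 0.6, and with no bar beneath drops to -0.25, blocking the channel.
- stone: Bystander, to be left alone: brick-red sharpening stone 25 x 70 x 15 mm lying on the base plate on the robot's side.
- parallel: Bystander, to be left alone: plain steel bar 12 x 90 x 14 mm lying on the base plate on the robot's side.
- blank: Bystander, to be left alone: knife blank, flat steel about 245 mm long, 4 mm thick, on the bench.
- brush: Bystander, to be left alone: bench brush on the bench.
- wrench: Bystander, to be left alone: wrench on the bench.
- wax: Bystander, to be left alone: amber glass jar, 68 mm across, 70 mm tall.
- scales: Bystander, to be left alone: two dark wooden handle scales, 120 x 34 x 9 mm each, fixed together in a pile.
- bar: The same bar as bar_center, by its underside's centre, 10 mm below bar_center.

How it is judged:
On the way:
1. the bar bridges the gap, centred within 18 mm, with the keeper still up (y of bar_center in the frame of gap_mid between -0.018 and 0.018 m and x of bar_center in the frame of gap_mid between -0.008 and 0.008 m and z of bar_center in the frame of gap_mid between -0.004 and 0.004 m and angle between the y axis of bar_center and the y axis of gap_mid, either way round below 0.08 rad and value of joint keeper above 1.2 rad), for 0.2 s.
At the end, for the whole second after the job is handed in: The bar lies at rest in both channels across the gap, its centre within 18 mm of the middle along the channels and within 8 mm across them, at its seat height within 4 mm and straight within 0.08 rad, and the keeper lies flat on it (within 0.1 rad) (y of bar_center in the frame of gap_mid between -0.018 and 0.018 m and x of bar_center in the frame of gap_mid between -0.008 and 0.008 m and z of bar_center in the frame of gap_mid between -0.004 and 0.004 m and angle between the y axis of bar_center and the y axis of gap_mid, either way round below 0.08 rad and value of joint keeper between -0.1 and 0.1 rad and linear speed of bar below 0.01 m/s); the robot touches nothing.
It fails at once if the bar is lifted more than 15 mm off its seat (z of bar_center in the frame of gap_mid above 0.015 m).
It fails at once if a bystander is moved more than 30 mm (distance of any of stone, parallel, blank, brush, wrench, wax, scales from where it was at the start of the episode above 0.03 m).
It also fails if it takes over 45 s, if anything falls off the work surface, if the arm or the gripper's body presses on something with over 40 N, if the wrist force passes 120 N, or if a joint passes its speed limit or range.

## Working session

There is one attempt and no reset: what is moved stays moved. The work goes in short steps, Python scripts to look and compute and a tool call to move; the robot and the scene stay as the last step left them, time stands still between calls to the robot, and variables do not carry over. Pictures are saved under pics/ and viewed, about 8 in all and at most 12, crops included, and the job is handed in when it is done.

Besides the shell and the picture viewer there is one more tool, called as name(argument=value, ...), one argument or row to a line, values as JSON. arm_command: Moves the arm, as the interface text tells. Its arguments: {"type":"object","properties":{"moves":{"type":"array","items":{"type":"array","items":{"type":"number"}}}},"required":["moves"]}

```bash
mkdir -p pics; cat > h.py <<'E'
import numpy as np, cv2
from plant import *
def K(c):
    f=240/np.tan(np.radians(c["vertical_fov"])/2); return np.array([[f,0,c["cx"]],[0,f,c["cy"]],[0,0,1]])
def ext(name):
    c=get_calibration(name)
    if name=="wrist":
        s=read_state(); T=np.eye(4); T[:3,:3]=s["tool_rot"]; T[:3,3]=s["ee_pos"]
        M=np.linalg.inv(T@np.array(c["tool_from_camera"])); return c,M[:3,:3],M[:3,3]
    return c,np.array(c["R"]),np.array(c["t"])
def onplane(e,px,z):
    c,R,t=e; u=cv2.undistortPoints(np.array(px,float).reshape(-1,1,2),K(c),np.array(c["D"],float)).reshape(-1,2)
    d=np.c_[u,np.ones(len(u))]@R; o=-R.T@t
    return o+d*((z-o[2])/d[:,2])[:,None]
def proj(e,X):
    c,R,t=e; return cv2.projectPoints(np.array(X,float).reshape(-1,1,3),cv2.Rodrigues(R)[0],t,K(c),np.array(c["D"],float))[0].reshape(-1,2)
def snap(name,fn):
    e=ext(name); im=get_image(name); cv2.imwrite("pics/"+fn,im[:,:,::-1]); return e,im
E
python3 - <<'E'
from h import *
for n in("scene","top"):
    e,im=snap(n,n+"0.png"); print(n,"cam pos",-e[1].T@e[2],e[0]["vertical_fov"])
print(grip_point_offset, read_state())
E
```

```text
scene cam pos [1.22894058 0.5184543  1.18302094] 51.68351592784631
top cam pos [0.36335295 0.00547493 1.22484697] 53.41701519224762
0.0188 {'clock': 0.1, 'joint_pos': array([-1.30851456,  0.41792592, -0.01031201,  1.61412493,  0.00470298,
        1.11068374, -0.0530229 ]), 'joint_vel': array([ 0.00088613,  0.00024233, -0.00016051, -0.00163795,  0.00100447,
       -0.00113059,  0.00034377]), 'effort': array([ 1.47416406e-03, -8.52577114e+01,  6.40137456e-01, -4.26687670e+01,
       -4.88836644e-02,  1.63449033e-02,  7.47807917e-05]), 'ee_pos': array([0.18686036, 0.59605191, 0.20487593]), 'tool_rot': array([[ 2.99135870e-01,  9.54210495e-01, -2.51905438e-04],
       [ 9.54209877e-01, -2.99135964e-01, -1.08942475e-03],
       [-1.11489451e-03,  8.55153632e-05, -9.99999375e-01]]), 'wrist_force': array([0.103898  , 0.87282201, 0.04026405]), 'torque': array([-0.02387758, -0.05024421, -0.00071196]), 'gripper_width': 0.09392172425049393}
```

View pics/top0.png

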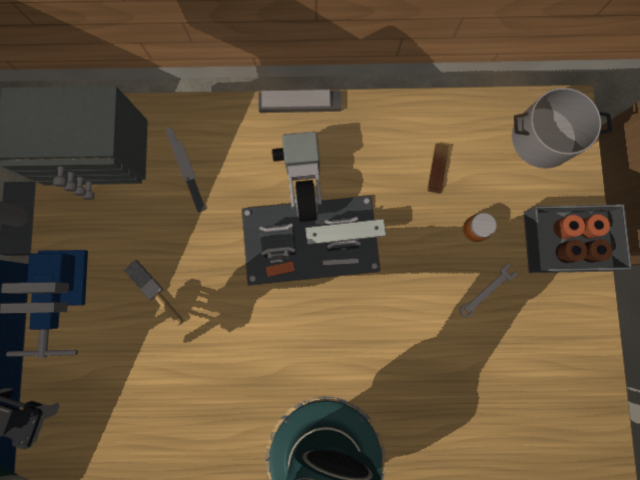

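View pics/scene0.png

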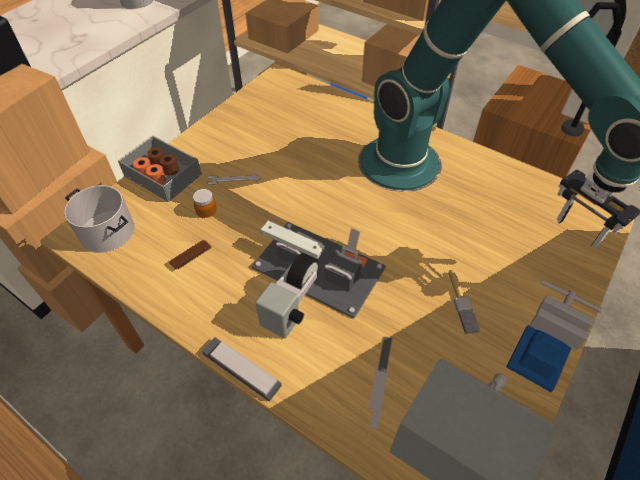

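```bash
python3 - <<'E'
from h import *
e=ext("top"); im=cv2.imread("pics/top0.png"); 
hsv=cv2.cvtColor(im,cv2.COLOR_BGR2HSV)
m=((hsv[...,1]<60)&(hsv[...,2]>165)).astype(np.uint8); w=np.zeros_like(m); w[212:250,300:392]=1; m*=w
c=max(cv2.findContours(m,0,1)[0],key=cv2.contourArea); r=cv2.minAreaRect(c); print(r)
P=onplane(e,cv2.boxPoints(r),.09); print("bar",P[:,:2], P.mean(0)[:2],np.linalg.norm(np.diff(P,axis=0),axis=1))
Q=onplane(e,[(243,207),(372,196),(380,274),(249,284)],.012); print("plate",Q[:,:2],Q.mean(0),np.linalg.norm(np.diff(Q,axis=0),axis=1))
cv2.imwrite("pics/topcrop.png",cv2.resize(im[120:295,235:395],None,fx=3.4,fy=3.4,interpolation=cv2.INTER_CUBIC))
E
```

```text
Traceback (most recent call last):
ValueError: max() iterable argument is empty
```

```bash
cat > m.py <<'E'
from h import *
e=ext("top"); im=cv2.imread("pics/top0.png"); 
print(im[232,330],im[228,370])
g=im.min(2)
m=(g>130).astype(np.uint8); w=np.zeros_like(m); w[212:250,300:392]=1; m*=w
c=max(cv2.findContours(m,0,1)[0],key=cv2.contourArea); r=cv2.minAreaRect(c); print(r)
P=onplane(e,cv2.boxPoints(r),.09); print("bar",P[:,:2], P.mean(0)[:2],np.linalg.norm(np.diff(P,axis=0),axis=1))
Q=onplane(e,[(243,207),(372,196),(380,274),(249,284)],.012); print("plate",Q[:,:2],Q.mean(0),np.linalg.norm(np.diff(Q,axis=0),axis=1))
cv2.imwrite("pics/topcrop.png",cv2.resize(im[120:295,235:395],None,fx=3.4,fy=3.4,interpolation=cv2.INTER_CUBIC))
E
python3 m.py
```

```text
[144 156 156] [142 153 153]
((345.18902587890625, 231.20120239257812), (15.46041488647461, 76.97077941894531), 83.6598129272461)
bar [[ 0.55224249  0.03596843]
 [ 0.56954064 -0.14928906]
 [ 0.53190358 -0.15194138]
 [ 0.51479715  0.03242055]] [ 0.54212097 -0.05821037] [0.18606333 0.03773039 0.18515386]
plate [[ 0.62292909  0.20081705]
 [ 0.64577638 -0.13475064]
 [ 0.44263693 -0.14788132]
 [ 0.42375923  0.18460343]] [0.53377541 0.02569713 0.012     ] [0.33634457 0.20356338 0.33302023]
```

View pics/topcrop.png

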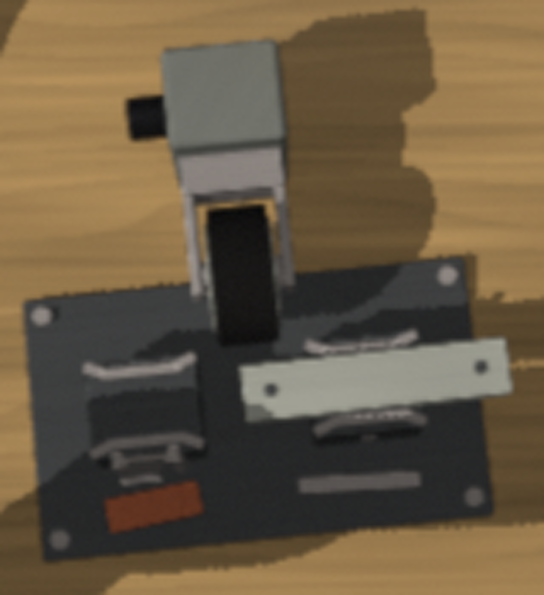

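```bash
cat > plan.py <<'E'
from h import *
from scipy.spatial.transform import Rotation as Ro
def plan(target,yaw,g,step=46,turn=8,n=8):
    "tool-down rows toward target (m), yaw deg of tool x"
    s=read_state(); p=s["ee_pos"].copy(); R=np.array(s["tool_rot"]); out=[]
    Rt=Ro.from_euler("z",yaw,degrees=True).as_matrix()@np.diag([1,-1,-1.])
    for i in range(n):
        d=(np.array(target)-p)*1000; L=np.linalg.norm(d); d*=min(1,step/max(L,1e-9))
        v=np.degrees(Ro.from_matrix(R.T@Rt).as_rotvec()); a=np.linalg.norm(v); v*=min(1,turn/max(a,1e-9))
        row=[*np.round(R.T@d,1),*np.round(v,1),g]; out.append([float(q) for q in row])
        p=p+d/1000; R=R@Ro.from_rotvec(np.radians(v)).as_matrix()
        if L<=step and a<=turn: break
    print(out)
E
python3 -c "
from plan import *
plan([.48,.03,.34],5,1)"
```

```text
[[-32.0, 31.7, -9.5, 0.0, 0.0, 8.0, 1.0], [-27.2, 35.8, -9.5, 0.0, 0.0, 8.0, 1.0], [-22.0, 39.3, -9.5, 0.0, 0.0, 8.0, 1.0], [-16.3, 42.0, -9.5, 0.0, 0.0, 8.0, 1.0], [-10.3, 43.8, -9.5, 0.0, 0.0, 8.0, 1.0], [-4.1, 44.8, -9.5, 0.0, 0.0, 8.0, 1.0], [2.2, 44.9, -9.5, 0.0, 0.0, 8.0, 1.0], [8.4, 44.2, -9.5, 0.0, 0.0, 8.0, 1.0]]
```

arm_command(
  moves=[
    [-32,32,-10,0,0,8,1],
    [-27,36,-10,0,0,8,1],
    [-22,39,-10,0,0,8,1],
    [-16,42,-10,0,0,8,1],
    [-10,44,-10,0,0,8,1],
    [-4,45,-10,0,0,8,1],
    [2,45,-10,0,0,8,1],
    [8,44,-10,0,0,8,1],
  ],
)

```text
clock: 0.9
ee_pos: [0.3491, 0.265, 0.2836]
tool_rot: [[0.993, 0.117, -0.006], [0.117, -0.993, -0.006], [-0.007, 0.005, -1.0]]
wrist_force: [0.6, -0.3, -0.3]
gripper_width: 0.0328
```

```bash
python3 -c "
from plan import *
plan([.48,.03,.34],5,1)"
```

```text
[[17.1, 41.7, -9.4, 0.3, 0.4, 1.7, 1.0], [18.4, 41.1, -9.4, -0.0, -0.0, 0.0, 1.0], [18.4, 41.1, -9.4, 0.0, 0.0, -0.0, 1.0], [18.4, 41.1, -9.4, 0.0, 0.0, -0.0, 1.0], [18.4, 41.1, -9.4, 0.0, 0.0, -0.0, 1.0], [17.9, 40.1, -9.2, 0.0, 0.0, -0.0, 1.0]]
```

arm_command(
  moves=[
    [17,42,-10,0,0,2,1],
    [18,41,-10,0,0,0,1],
    [18,41,-10,0,0,0,1],
    [18,41,-10,0,0,0,1],
    [18,41,-10,0,0,0,1],
    [18,41,-10,0,0,0,1],
    [0,0,0,0,0,0,1],
  ],
)

```text
clock: 1.6
ee_pos: [0.4797, 0.0112, 0.3477]
tool_rot: [[0.998, 0.068, -0.004], [0.068, -0.998, -0.004], [-0.004, 0.003, -1.0]]
wrist_force: [-0.2, 1.4, -1.2]
gripper_width: 0.0001
```

```bash
python3 - <<'E'
from h import *
e,im=snap("wrist","w1.png"); s=read_state(); print(s["ee_pos"],-e[1].T@e[2],s["gripper_width"])
E
```

```text
[0.47881149 0.01363175 0.34696839] [0.47555196 0.0795758  0.52601804] 0.00045365211791451417
```

View pics/w1.png

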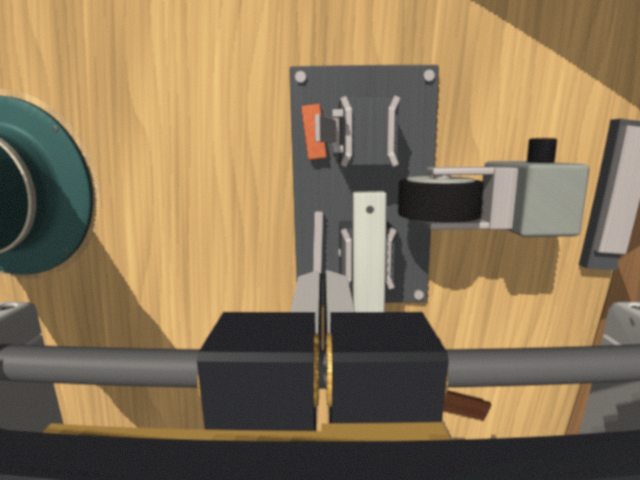

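```bash
cat > w.py <<'E'
from h import *
e=ext("wrist"); im=cv2.imread("pics/w1.png")
Q=onplane(e,[(290.5,67),(438.5,65.5),(427.5,303)],.012)[:,:2]; print("corners",Q,np.linalg.norm(np.diff(Q,axis=0),axis=1))
mid=(Q[0]+Q[2])/2; a=Q[0]-Q[1]; b=Q[1]-Q[2]
print("mid",mid,"yaw",np.degrees(np.arctan2(-a[1],-a[0])),np.degrees(np.arctan2(-b[0],b[1])))
L=onplane(e,[(350,97),(352,164),(390,97),(398,164),(344,231),(353,287)],.076)[:,:2]; print("lips",L)
m=(im.min(2)>140).astype(np.uint8); w=np.zeros_like(m); w[185:308,350:390]=1; m*=w
c=max(cv2.findContours(m,0,1)[0],key=cv2.contourArea); r=cv2.minAreaRect(c); P=onplane(e,cv2.boxPoints(r),.09)[:,:2]; print("bar",r,P)
cv2.imwrite("pics/w1c.png",cv2.resize(im[50:320,280:480],None,fx=2.2,fy=2.2,interpolation=cv2.INTER_CUBIC))
E
python3 w.py
```

```text
corners [[ 0.42242913  0.18772454]
 [ 0.61772412  0.20465149]
 [ 0.64880334 -0.13154965]] [0.19602718 0.3376346 ]
mid [0.53561624 0.02808745] yaw 4.953658143101444 5.281545688865742
lips [[ 0.50036641  0.14619523]
 [ 0.50947042  0.06917213]
 [ 0.5472083   0.14979273]
 [ 0.56537154  0.07336686]
 [ 0.50680058 -0.01461117]
 [ 0.52511921 -0.08909216]]
bar ((368.1015319824219, 249.54708862304688), (33.45611572265625, 115.92044830322266), 1.6846843957901) [[ 0.5218121  -0.11164551]
 [ 0.51251441  0.03787503]
 [ 0.55264216  0.03965601]
 [ 0.56536148 -0.10997787]]
```

View pics/w1c.png

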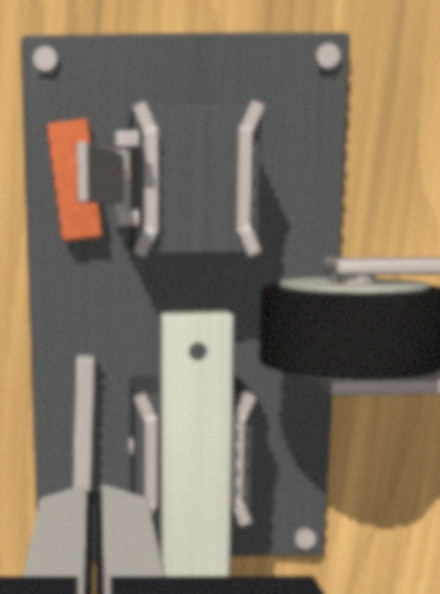

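```bash
python3 -c "
from plan import *
plan([.5546,-.188,.20],5.1,1,step=44)"
```

```text
[[10.5, 34.8, 24.8, 0.2, 0.3, -1.1, 1.0], [9.7, 35.0, 24.8, 0.0, -0.0, -0.0, 1.0], [9.7, 35.0, 24.8, -0.0, -0.0, -0.0, 1.0], [9.7, 35.0, 24.8, 0.0, 0.0, -0.0, 1.0], [9.7, 35.0, 24.8, -0.0, 0.0, -0.0, 1.0], [9.0, 32.4, 23.0, 0.0, 0.0, -0.0, 1.0]]
```

arm_command(
  moves=[
    [10.5,35,25,0.2,0.3,-1.1,1],
    [10,35,25,0,0,0,1],
    [10,35,25,0,0,0,1],
    [10,35,25,0,0,0,1],
    [10,35,25,0,0,0,1],
    [9,32,23,0,0,0,1],
    [0,0,0,0,0,0,1],
  ],
)

```text
clock: 2.35
ee_pos: [0.5588, -0.1848, 0.1897]
tool_rot: [[0.995, 0.102, -0.003], [0.102, -0.995, 0.006], [-0.002, -0.006, -1.0]]
wrist_force: [-0.2, 0.3, -0.9]
gripper_width: 0.0007
```

```bash
python3 -c "
from plan import *
print(read_state()['ee_pos'])
plan([.5546,-.188,.080],5.1,1,step=40)"
```

```text
[ 0.55882104 -0.18481966  0.18968683]
[[-1.6, 1.2, 40.0, -0.4, 0.1, 0.8, 1.0], [-1.6, 1.0, 40.0, -0.0, 0.0, 0.0, 1.0], [-1.2, 0.8, 29.8, 0.0, 0.0, -0.0, 1.0]]
```

arm_command(
  moves=[
    [-2,1,40,-0.4,0.1,0.8,1],
    [-1.5,1,40,0,0,0,1],
    [-1,1,22,0,0,0,1],
    [0,0,3,0,0,0,1],
    [0,0,0,0,0,0,1],
  ],
)

```text
clock: 2.85
ee_pos: [0.5544, -0.1823, 0.0803]
tool_rot: [[0.996, 0.091, -0.003], [0.091, -0.996, 0.002], [-0.002, -0.003, -1.0]]
wrist_force: [-0.1, 0.0, -0.3]
gripper_width: 0.0002
```

```bash
cat > st.py <<'E'
from plan import *
s=read_state(); a=np.radians(5.1); B=np.array([[np.cos(a),-np.sin(a)],[np.sin(a),np.cos(a)]])
R=s["tool_rot"]; print("t",s["clock"],"st xy",np.round(((s["ee_pos"][:2]-[.5355,.028])@B)*1000,1),"z",round(s["ee_pos"][2]*1000,1),"yaw",np.degrees(np.arctan2(R[1,0],R[0,0])).round(2),"F",np.round(s["wrist_force"],1))
E
python3 st.py
```

```text
t 2.85 st xy [ 2.000e-01 -2.111e+02] z 80.3 yaw 5.24 F [-0.1  0.  -0.3]
```

arm_command(
  moves=[
    [0,-12,0,0,0,0,1],
    [0,-12,0,0,0,0,1],
    [0,-10,0,0,0,0,1],
    [0,-10,0,0,0,0,1],
    [0,-10,0,0,0,0,1],
    [0,-10,0,0,0,0,1],
    [0,-10,0,0,0,0,1],
    [0,-10,0,0,0,0,1],
  ],
)

```text
clock: 3.65
ee_pos: [0.5534, -0.1279, 0.0929]
tool_rot: [[0.997, 0.069, 0.027], [0.07, -0.996, -0.046], [0.024, 0.048, -0.999]]
wrist_force: [2.8, -52.7, 6.0]
gripper_width: 0.0003
```

```bash
python3 st.py; python3 - <<'E'
from h import *
e,im=snap("top","t2.png"); snap("wrist","w2.png")
cv2.imwrite("pics/t2c.png",cv2.resize(np.hstack([im[150:300,235:395,::-1]]),None,fx=4,fy=4,interpolation=cv2.INTER_CUBIC))
E
```

```text
t 3.65 st xy [   3.9 -156.9] z 92.9 yaw 4.04 F [  2.8 -52.7   6. ]
```

View pics/w2.png

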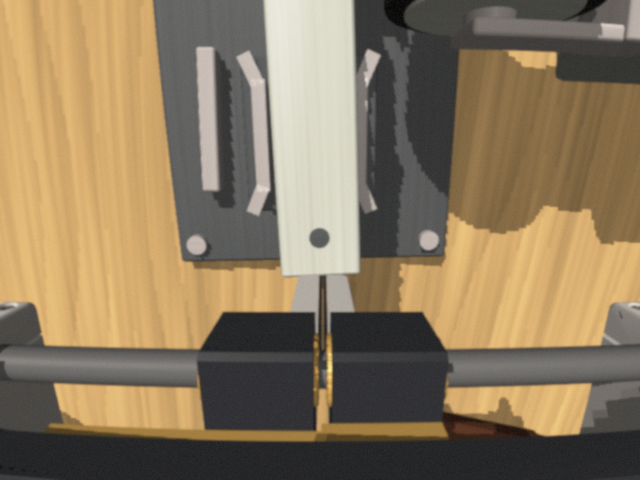

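arm_command(
  moves=[
    [0,8,0,0,0,0,1],
    [0,10,0,0,0,0,1],
    [0,0,0,0,0,0,1],
  ],
)

```text
clock: 4.05
ee_pos: [0.5553, -0.1477, 0.0955]
tool_rot: [[0.997, 0.067, 0.03], [0.069, -0.996, -0.048], [0.027, 0.05, -0.998]]
wrist_force: [0.4, -0.4, 0.5]
gripper_width: 0.0007
```

```bash
python3 st.py; python3 - <<'E'
from h import *
e,im=snap("wrist","w3.png"); a=np.radians(5.1); B=np.array([[np.cos(a),-np.sin(a)],[np.sin(a),np.cos(a)]])
g=im.min(2); m=(g>140).astype(np.uint8); n,l,st,_=cv2.connectedComponentsWithStats(m)
x=max(range(1,n),key=lambda i:((l[:,260:370]==i).sum())); print(st[x])
ys=np.arange(20,300,30)
for y in ys:
    q=np.where(l[y]==x)[0]
    if len(q): P=onplane(e,[(q[0],y),(q[-1]+1,y)],.09)[:,:2]; print(y,q[0],q[-1],np.round((P-[.5355,.028])@B*1000,1).tolist())
yb=np.where((l==x)[:,290:350].any(1))[0].max(); print("end",yb,((onplane(e,[(318,yb)],.09)[:,:2]-[.5355,.028])@B*1000))
t,ti=snap("top","t3.png"); s,si=snap("scene","s3.png")
cv2.imwrite("pics/c3.png",np.hstack([cv2.resize(ti[140:300,235:395,::-1],(400,400),interpolation=cv2.INTER_CUBIC),cv2.resize(si[200:330,240:390,::-1],(400,347),interpolation=cv2.INTER_CUBIC).__class__((400,400,3),np.uint8)*0+np.pad(cv2.resize(si[200:330,240:390,::-1],(400,347),interpolation=cv2.INTER_CUBIC),((0,53),(0,0),(0,0)))]))
E
```

```text
t 4.05 st xy [   4.1 -176.8] z 95.5 yaw 3.94 F [ 0.4 -0.4  0.5]
[  263     0    88   235 18666]
20 264 349 [[-19.5, -50.1], [19.0, -50.7]]
50 265 349 [[-19.8, -62.7], [18.9, -63.3]]
80 267 349 [[-19.5, -75.6], [18.9, -76.3]]
110 269 349 [[-19.3, -88.9], [18.9, -89.6]]
140 271 350 [[-19.1, -102.7], [19.3, -103.5]]
170 272 350 [[-19.4, -116.9], [19.4, -117.8]]
200 274 350 [[-19.3, -131.8], [19.4, -132.8]]
230 276 350 [[-19.1, -147.4], [19.4, -148.4]]
end 233 [[   2.38318503 -149.58412433]]
```

View pics/c3.png

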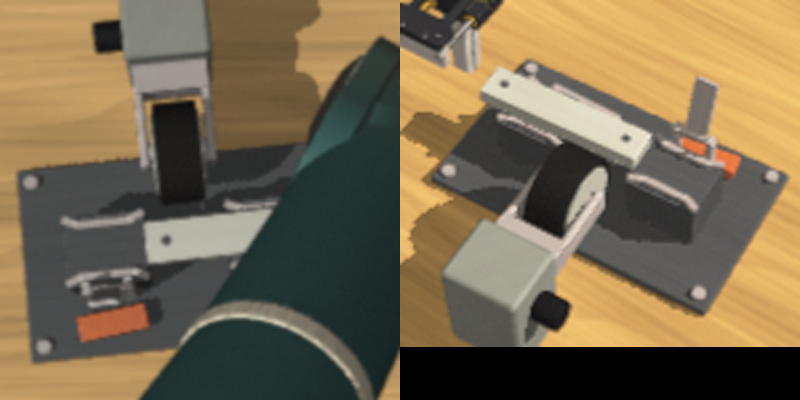

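```bash
cat > go.py <<'E'
import sys
from plan import *
x,y,z=[float(v)/1000 for v in sys.argv[1:4]]; a=np.radians(5.1)
m=np.array([.5355,.028])+x*np.array([np.cos(a),np.sin(a)])+y*np.array([-np.sin(a),np.cos(a)])
plan([*m,z],5.1,1,step=float(sys.argv[4]))
E
python3 go.py 0 -176 79 10
python3 - <<'E'
from h import *
def tri(pt,ps):
    A=[];b=[]
    for n,p in(("top",pt),("scene",ps)):
        c,R,t=ext(n); u=cv2.undistortPoints(np.array([[p]],float),K(c),np.array(c["D"],float)).ravel(); d=R.T@np.r_[u,1]; d/=np.linalg.norm(d); M=np.eye(3)-np.outer(d,d); A.append(M); b.append(M@(-R.T@t))
    return np.linalg.lstsq(np.vstack(A),np.hstack(b),rcond=None)[0]
print("nose hole now",tri((301.4,236),(324.8,251.7)))
E
```

```text
[[-2.8, 0.1, 9.6, 2.8, -1.5, -1.1, 1.0], [-1.7, 0.4, 6.4, -0.0, 0.0, -0.0, 1.0]]
nose hole now [0.53304621 0.04741321 0.08660064]
```

arm_command(
  moves=[
    [-3,1,9,3,-1.5,-1,1],
    [-2,1,7,0,0,0,1],
    [0,-3,2,0,0,0,1],
    [0,-4,0,0,0,0,1],
  ],
)

```text
clock: 4.6
ee_pos: [0.5501, -0.1384, 0.0757]
tool_rot: [[0.996, 0.09, -0.001], [0.09, -0.996, 0.004], [-0.001, -0.004, -1.0]]
wrist_force: [-1.0, 0.3, 0.1]
gripper_width: 0.0003
```

```bash
python3 st.py; python3 go.py 0 -158 77 5
```

```text
t 4.6 st xy [  -0.3 -167. ] z 75.7 yaw 5.16 F [-1.   0.3  0.1]
[[0.2, -5.0, -0.7, -0.2, 0.0, 0.1, 1.0], [0.1, -4.1, -0.6, -0.0, -0.0, 0.0, 1.0]]
```

arm_command(
  moves=[
    [0,-5,0,0,0,0,1],
    [0,-4,0.5,0,0,0,1],
    [0,-4,0.5,0,0,0,1],
  ],
)

```text
clock: 4.9
ee_pos: [0.5492, -0.1234, 0.0753]
tool_rot: [[0.996, 0.091, 0.001], [0.091, -0.996, 0.002], [0.001, -0.002, -1.0]]
wrist_force: [0.1, -3.0, 1.5]
gripper_width: 0.0003
```

```bash
python3 st.py
```

```text
t 4.9 st xy [   0.2 -152. ] z 75.3 yaw 5.22 F [ 0.1 -3.   1.5]
```

arm_command(
  moves=[
    [0,-5,0.5,0,0,0,1],
    [0,-5,0.5,0,0,0,1],
    [0,-5,0.5,0,0,0,1],
  ],
)

```text
clock: 5.2
ee_pos: [0.5482, -0.1073, 0.0743]
tool_rot: [[0.996, 0.091, 0.002], [0.091, -0.996, 0.002], [0.002, -0.001, -1.0]]
wrist_force: [0.1, -1.7, 1.3]
gripper_width: 0.0008
```

```bash
python3 st.py
```

```text
t 5.2 st xy [   0.6 -135.9] z 74.3 yaw 5.23 F [ 0.1 -1.7  1.3]
```

arm_command(
  moves=[
    [0,-5,0,0,0,0,1],
    [0,-5,0,0,0,0,1],
    [0,-5,0,0,0,0,1],
    [0,-5,0,0,0,0,1],
  ],
)

```text
clock: 5.6
ee_pos: [0.5462, -0.0855, 0.0742]
tool_rot: [[0.996, 0.091, 0.002], [0.091, -0.996, 0.002], [0.002, -0.001, -1.0]]
wrist_force: [1.0, -3.3, 1.0]
gripper_width: 0.0003
```

```bash
python3 st.py
```

```text
t 5.6 st xy [   0.5 -114. ] z 74.2 yaw 5.23 F [ 1.  -3.3  1. ]
```

Now a bit short of the middle, then back off and measure from above.

arm_command(
  moves=[
    [0,-4,0,0,0,0,1],
    [0,-4,0,0,0,0,1],
    [0,-2,0,0,0,0,1],
    [0,0,0,0,0,0,1],
    [0,12,0,0,0,0,1],
    [0,20,-10,0,0,0,1],
    [0,25,-40,0,0,0,1],
    [0,25,-45,0,0,0,1],
  ],
)

```text
clock: 6.4
ee_pos: [0.5499, -0.1581, 0.1675]
tool_rot: [[0.995, 0.095, -0.008], [0.095, -0.995, 0.003], [-0.008, -0.004, -1.0]]
wrist_force: [0.8, -0.2, 0.6]
gripper_width: 0.0003
```

arm_command(
  moves=[
    [0,10,-45,0,0,0,1],
    [0,0,-45,0,0,0,1],
    [0,0,-45,0,0,0,1],
    [0,0,-40,0,0,0,1],
    [0,0,0,0,0,0,1],
  ],
)

```text
clock: 6.9
ee_pos: [0.5482, -0.1855, 0.3594]
tool_rot: [[0.997, 0.079, -0.001], [0.079, -0.997, -0.002], [-0.001, 0.002, -1.0]]
wrist_force: [0.1, -0.1, -0.4]
gripper_width: 0.0007
```

```bash
python3 st.py; python3 - <<'E'
from h import *
e,im=snap("wrist","w4.png")
E
```

```text
t 6.9 st xy [  -6.3 -213.8] z 359.4 yaw 4.51 F [ 0.1 -0.1 -0.4]
```

View pics/w4.png

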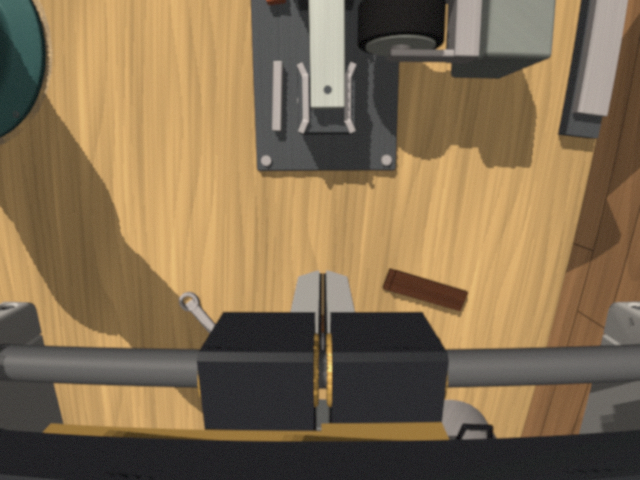

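```bash
python3 - <<'E'
from h import *
a=np.radians(5.1); B=np.array([[np.cos(a),-np.sin(a)],[np.sin(a),np.cos(a)]])
f=lambda e,p,z:print(np.round((onplane(e,p,z)[:,:2]-[.5355,.028])@B*1000,1).tolist())
e=ext("wrist"); f(e,[(310,107),(345,107)],.09); f(e,[(259,171),(397,170)],.012)
t,im=snap("top","t4.png"); im=im[:,:,::-1]
m=(im.min(2)>130).astype(np.uint8); w=np.zeros_like(m); w[205:255,255:392]=1; m*=w
c=max(cv2.findContours(m,0,1)[0],key=cv2.contourArea); r=cv2.minAreaRect(c); print(r); f(t,cv2.boxPoints(r),.09)
f(t,[(243,207),(372,196),(380,274),(249,284)],.012)
cv2.imwrite("pics/t4c.png",cv2.resize(im[140:300,235:395],None,fx=3.5,fy=3.5,interpolation=cv2.INTER_CUBIC))
E
```

```text
[[-21.0, -94.0], [19.9, -94.4]]
[[-97.9, -171.0], [98.8, -171.5]]
((303.68695068359375, 234.83230590820312), (19.80571937561035, 86.60433959960938), 87.20729064941406)
[[31.1, 116.8], [18.9, -91.7], [-29.2, -88.4], [-17.0, 118.8]]
[[102.4, 164.4], [95.4, -171.9], [-108.1, -166.9], [-97.4, 165.9]]
```

View pics/t4c.png

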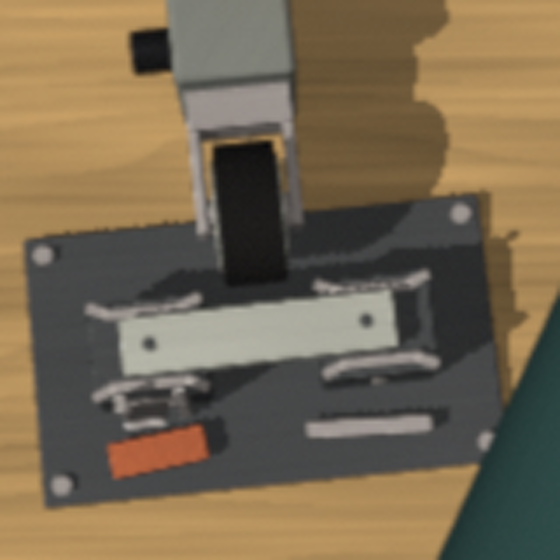

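```bash
python3 go.py -102 80 200 44
```

```text
[[-12.4, -37.3, 19.9, 0.0, 0.3, -0.6, 1.0], [-12.1, -37.4, 19.8, -0.0, -0.0, 0.0, 1.0], [-12.1, -37.4, 19.8, 0.0, 0.0, 0.0, 1.0], [-12.1, -37.4, 19.8, 0.0, 0.0, 0.0, 1.0], [-12.1, -37.4, 19.8, 0.0, 0.0, 0.0, 1.0], [-12.1, -37.4, 19.8, 0.0, 0.0, 0.0, 1.0], [-12.1, -37.4, 19.8, 0.0, 0.0, 0.0, 1.0], [-10.0, -31.0, 16.4, 0.0, 0.0, 0.0, 1.0]]
```

arm_command(
  moves=[
    [-12,-37,15,0,0.3,-0.6,1],
    [-12,-37,15,0,0,0,1],
    [-12,-37,15,0,0,0,1],
    [-12,-37,15,0,0,0,1],
    [-12,-37,15,0,0,0,1],
    [-12,-37,15,0,0,0,1],
    [-12,-37,15,0,0,0,1],
    [-10,-31,15,0,0,0,1],
  ],
)

```text
clock: 7.8
ee_pos: [0.419, 0.0952, 0.2237]
tool_rot: [[0.997, 0.078, -0.012], [0.078, -0.997, -0.007], [-0.012, 0.006, -1.0]]
wrist_force: [0.5, 0.4, 0.5]
gripper_width: 0.0003
```

```bash
python3 st.py; python3 go.py -102 80 138 40
```

```text
t 7.8 st xy [-110.    77.3] z 223.7 yaw 4.47 F [0.5 0.4 0.5]
[[4.2, -1.5, 39.7, 0.3, 0.7, -0.6, 1.0], [3.7, -1.2, 39.8, -0.0, 0.0, -0.0, 1.0], [0.6, -0.2, 6.1, -0.0, 0.0, 0.0, 1.0]]
```

arm_command(
  moves=[
    [3,-1,36,0.3,0.7,-0.6,1],
    [3,-1,36,0,0,0,1],
    [0,0,6,0,0,0,1],
    [0,0,0,0,0,0,1],
  ],
)

```text
clock: 8.2
ee_pos: [0.4195, 0.0984, 0.1399]
tool_rot: [[0.996, 0.093, -0.007], [0.093, -0.996, -0.004], [-0.008, 0.003, -1.0]]
wrist_force: [1.3, -0.0, 0.8]
gripper_width: 0.0004
```

```bash
python3 st.py;python3 go.py -60 80 138 8
```

```text
t 8.2 st xy [-109.3   80.4] z 139.9 yaw 5.36 F [ 1.3 -0.   0.8]
[[8.0, 0.1, 0.2, 0.2, 0.4, 0.3, 1.0], [8.0, 0.1, 0.3, -0.0, -0.0, 0.0, 1.0], [8.0, 0.1, 0.3, 0.0, 0.0, 0.0, 1.0], [8.0, 0.1, 0.3, 0.0, 0.0, 0.0, 1.0], [8.0, 0.1, 0.3, 0.0, 0.0, 0.0, 1.0], [8.0, 0.1, 0.3, 0.0, 0.0, 0.0, 1.0], [1.3, 0.0, 0.0, 0.0, 0.0, 0.0, 1.0]]
```

Push the keeper over toward +x.

arm_command(
  moves=[
    [8,0,0,0,0.4,0,1],
    [8,0,0,0,0,0,1],
    [8,0,0,0,0,0,1],
    [8,0,0,0,0,0,1],
    [8,0,0,0,0,0,1],
    [8,0,0,0,0,0,1],
    [8,0,0,0,0,0,1],
  ],
)

```text
clock: 8.9
ee_pos: [0.4821, 0.1036, 0.1443]
tool_rot: [[0.996, 0.092, 0.005], [0.092, -0.996, 0.0], [0.005, 0.0, -1.0]]
wrist_force: [-1.0, -0.3, -0.1]
gripper_width: 0.0004
```

```bash
python3 st.py
```

```text
t 8.9 st xy [-46.5  80. ] z 144.3 yaw 5.28 F [-1.  -0.3 -0.1]
```

arm_command(
  moves=[
    [7,0,2,0,0,0,1],
    [7,0,2,0,0,0,1],
    [7,0,2,0,0,0,1],
    [7,0,2,0,0,0,1],
    [7,0,2,0,0,0,1],
    [6,0,3,0,0,0,1],
  ],
)

```text
clock: 9.5
ee_pos: [0.5269, 0.1077, 0.1302]
tool_rot: [[0.996, 0.092, 0.004], [0.092, -0.996, -0.0], [0.004, 0.001, -1.0]]
wrist_force: [-0.2, 0.5, 0.6]
gripper_width: 0.0005
```

```bash
python3 st.py
```

```text
t 9.5 st xy [-1.5 80.1] z 130.2 yaw 5.28 F [-0.2  0.5  0.6]
```

Now straight down onto the keeper to fold it flat, stopping near its top face (95 mm).

arm_command(
  moves=[
    [3,0,8,0,0,0,1],
    [2,0,8,0,0,0,1],
    [0,0,8,0,0,0,1],
    [0,0,5,0,0,0,1],
    [0,0,2,0,0,0,1],
    [0,0,0,0,0,0,1],
  ],
)

```text
clock: 10.1
ee_pos: [0.5322, 0.1079, 0.0954]
tool_rot: [[0.996, 0.092, 0.003], [0.092, -0.996, -0.001], [0.003, 0.001, -1.0]]
wrist_force: [1.2, 1.4, 1.4]
gripper_width: 0.0006
```

```bash
python3 st.py
```

```text
t 10.1 st xy [ 3.8 79.9] z 95.4 yaw 5.27 F [1.2 1.4 1.4]
```

Tip at 95.4 mm with light contact, so the keeper should be flat. Retreat up and look.

arm_command(
  moves=[
    [0,0,-10,0,0,0,1],
    [0,0,-40,0,0,0,1],
    [-10,30,-40,0,0,0,1],
    [-20,40,-40,0,0,0,1],
    [-20,40,-40,0,0,0,1],
    [-10,20,-40,0,0,0,1],
    [0,0,-20,0,0,0,1],
    [0,0,0,0,0,0,1],
  ],
)

```text
clock: 10.9
ee_pos: [0.4867, -0.0187, 0.3247]
tool_rot: [[0.996, 0.09, 0.007], [0.09, -0.996, 0.001], [0.007, -0.0, -1.0]]
wrist_force: [-0.8, -0.2, -0.6]
gripper_width: 0.0002
```

```bash
python3 st.py; python3 - <<'E'
from h import *
a=np.radians(5.1); B=np.array([[np.cos(a),-np.sin(a)],[np.sin(a),np.cos(a)]])
e,im=snap("wrist","w5.png"); im=im[:,:,::-1]; s,si=snap("scene","s5.png")
# expected pixel of nominal points
for n,x,y,z in[("mid",0,0,90),("bar+",0,95,90),("bar-",0,-95,90),("ktip flat",30,80,95),("plate",0,0,12)]:
    p=B@np.array([x,y])/1000+[.5355,.028]; print(n,proj(e,[*p,z/1000]).round(1),proj(s,[*p,z/1000]).round(1))
cv2.imwrite("pics/c5.png",np.hstack([cv2.resize(im[:,220:540],(400,600)),cv2.resize(si[190:340,230:330+0+0,::-1],(400,600),interpolation=cv2.INTER_CUBIC)]) if 0 else np.hstack([cv2.resize(im[:,220:540],(400,600)),cv2.copyMakeBorder(cv2.resize(si[200:330,245:385,::-1],(400,371),interpolation=cv2.INTER_CUBIC),0,229,0,0,0)]))
E
```

```text
t 10.9 st xy [-52.8 -42.2] z 324.7 yaw 5.14 F [-0.8 -0.2 -0.6]
mid [[367.8 175.8]] [[318.7 248.4]]
bar+ [[370.2  86.8]] [[348.8 262. ]]
bar- [[365.4 256.8]] [[289.8 235.4]]
ktip flat [[398.3 101.1]] [[338.8 266.4]]
plate [[360.3 172.1]] [[318.8 264.8]]
```

View pics/c5.png

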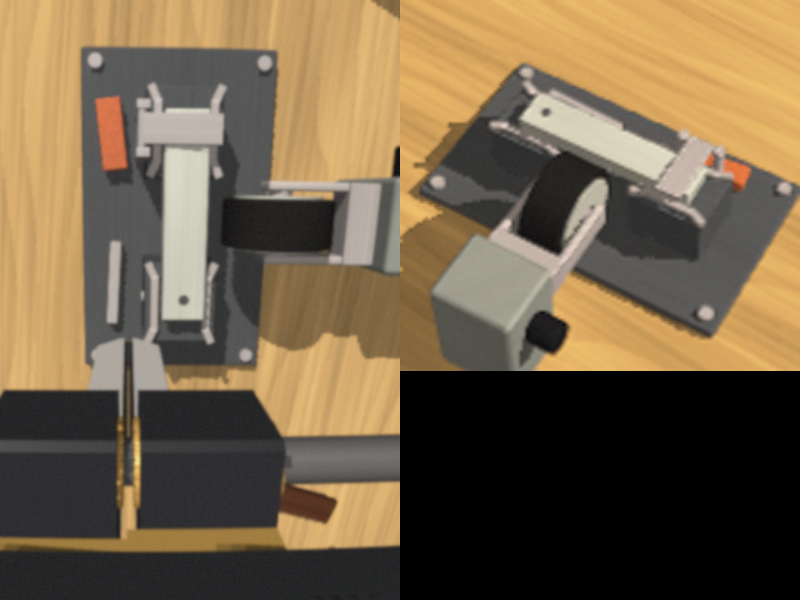

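```bash
python3 -c "
from plant import *
print(sign_off())"
```

```text
the job is handed in; nothing more can be done
None
```

I slid the bar along its channel by pushing its outer end with the closed fingers until it bridged the gap. Then I folded the keeper down onto it, backed the arm away to about 0.32 m and handed the job in at about 11 s.

**One problem on the way:** the first push stopped with the bar's nose at the edge of rest B. The force reached about 53 N and the fingertip rode up from 80 to 93 mm. The bar's nose had probably dipped, but I did not confirm that. I backed off, squared the tool and pushed again lower with a slight downward bias. The readings I took while pushing showed about 2 to 3 N, and the bar slid in.

**Last checks:**
- **Bar:** its ends were within about 1 px, roughly 1 mm, of where a centred bar would appear in the wrist picture. An earlier check before folding put its centre 1 to 2 mm off, and it looked straight in both channels.
- **Keeper:** the fingertip stopped at 95.4 mm, the height of the top of a flat keeper, and its free edge appeared where a flat keeper's edge should be.
- **Bystanders:** the stone and the parallel looked undisturbed in the last picture. I did not measure the other bystanders again.

One check disagreed: an automatic outline of the bar in the overhead picture gave a size that did not fit it, probably because it also picked up the bright lips. I did not use that outline.

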